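# Drop the kickstand and hold the bike frame upright

### The arm

A 7-joint arm with a two-finger parallel gripper is mounted at the origin on the work surface. World frame = base frame: x ahead of the robot, y to its left, z up, the work surface at z = 0. Lengths are in mm, angles in rad, forces in N, time in s.
With the tool pointing down it reaches from about 400 to 900 mm from the base axis. Payload 5.6 kg.
Tool frame: the origin (TCP) lies at the very end of the fingers, on their centre line; the grasp point (between the pads) lies 19 mm behind it; z points along the fingers, y is the line along which they close (so a half turn about z gives the same grasp; the last joint's range is limited). The gripper opens to 92 mm and grips with 3 to 60 N. Pads are 20 mm wide; open, the fingers measure 128 mm over their backs; the gripper's body (75 mm by 189 mm) begins 69 mm behind the grasp point.
Start: joints at [1.125, 0.468, -0.012, 1.603, 0.006, 1.071, -0.056], TCP at [254.758, -598.003, 214.592] pointing down, gripper open.
Joint ranges: [-2.53, 2.53], [-0.31, 2.02], [-1.57, 1.55], [0.28, 2.44], [-1.29, 4.43], [0.15, 1.84], [-2.92, 2.92]. Speed limits (rad/s): [2.57, 2.57, 3.14, 3.14, 3.14, 3.14, 3.14].

### API

Orientations are given as a 3x3 rotation matrix whose columns are the frame's x, y, z axes.
In Python, from station import r, viewer gives the robot as it stands. The module is installed in compiled form; this text tells all that it offers.
- The arm moves only by the tool jog_arm, never from a script. Its arguments are lists of equal length, an entry for each row: "turn": the turn, a rotation vector about the world's x, y, z in units of 6 degrees (1.0 is 6 degrees), a list of three; "delta_pos": the shift along the world's x, y, z in units of 30 mm (1.0 is 30 mm), a list of three; "gripper": the opening, from -1 (shut) to 1 (fully open). A call has 1 to 10 rows; each row is the pose to reach, as a shift and turn from the pose commanded when the call began; what a row does not reach only later rows make up. A row lasts 1/12 s, in which the tool goes at most 41.7 mm and 7.16 degrees, less where a joint would pass 70% of its speed; a pose out of reach is approached as far as the arm can. A call with a gripper value outside its range is refused whole. The fingers move at their own pace and stop on an object; the grip force is fixed at half the most. Time passes only in rows, so rows that repeat a pose let the fingers close. It gives the time, the measured TCP pose, the force, the opening and the grip force at its end, in the units of the state.
- r.get_obs(): the state, without advancing time (a new reading comes with each control period).
- viewer.get_image(name): name is "scene" or "top" or "wrist"; returns a dict with "pixels" (480x640x3 uint8, red, green, blue), "fx", "fy", "cx", "cy" (pixels), "D" ([k1, k2, p1, p2, k3] as OpenCV has them; the pictures are not rectified), "R" (3x3) and "t" (3): a world point X has camera coordinates R X + t; the wrist camera has in their place "tool_from_camera" (4x4, takes a point from camera to tool coordinates, whose origin is the TCP and whose axes are the flange's). Camera axes: x right, y down, z forward; pixel columns grow to the right and rows downward; lengths in mm; the calibration is good to about 2 mm. A picture is of the moment at which its call begins: read the wrist's pose just before it. There is no depth.
- r.job_done(): hands the job in; it is judged then, once.
The state is a dict: "time_s": time; "joints": joint angles; "qd": joint speeds; "joint_efforts": joint torques, N m; "position": TCP position; "ee_rot": TCP orientation; "contact_force": force on the tool from outside, world axes, zero at the start; "torque": the same for the moment, N m; "width": opening from 0.0 (shut) to 1.0 (fully open); "grasp_force": force on a finger pad.
Only numpy, scipy, OpenCV 4.12 (cv2) and the standard library are available. Lean on these libraries where they do the work, as an engineer would, in place of code of your own. Each camera call takes 0.05 s, during which the arm holds its last target. There are 200 camera calls.

### The job

The small bike frame stub on the bench is leaning over in its wheel chock: flip its kickstand all the way down, past the spring's centre, while the frame still leans. Then take firm hold of the frame (the top tube is the place to grip), bring it upright and finish while still holding it there steady, without letting go at the end. Never let the frame fall over to the kickstand side, and leave the other things on the bench where they are.

Things in the scene. Friction and masses are not known exactly. Their poses are not given: they have to be found in the camera images.
- chock: Fixed steel wheel chock: base plate 220 x 110 x 12 mm with a 60 mm wide channel along its x axis (walls 34 mm high) that holds the wheel's foot; on its -y side, at x 0.06, a post with a rubber pad (140 mm high) on which the frame leans. Origin: centre of the underside, on the bench top.
- frame: Aluminium rear frame stub of a small bike with its 140 x 34 mm wheel, 0.9 kg. It can only tip sideways about its own x axis (level, along the channel, 12 mm above the bench). Origin: on that axis below the hub. z is vertical when upright, y points to the kickstand side. It starts leaning 0.22 rad away from the kickstand, by weight alone (centre of mass 0.1 m up); unheld it falls to either side.
- top_tube (a point): Middle of the top tube, on its axis: a level round grey bar 26 mm thick, 170 mm long, the highest part of the frame, along the frame's x. In the frame: (0.060, 0, 0.250). 50 mm either way along the bar and 60 mm below are clear for fingers; upright tubes carry it at frame x -0.010 and 0.125.
- stand_pivot (a point): Centre of the kickstand's pivot on the kickstand side of the frame. In the frame: (-0.030, 0.056, 0.098). The pivot axis is the frame's y axis.
- stand_push (a point): Point on the axis of the kickstand leg (dark steel rod, 12 mm thick) 75 mm from the pivot, good to push. Stowed it lies 74 mm from the pivot along the frame's -x, 11 mm above it and 20 mm farther out in y; nothing is above it. The leg ends 15 mm farther on in an 18 mm rubber ball.
- kickstand (a joint): Angle of the kickstand (rad). 0: stowed, leg along the frame's -x, 0.15 above level. Grows as the leg swings down; 1.75: fully down on its stop, just past straight down. An over-centre spring drives it to the nearer end, changing side at 0.85; pushed to about 1.1 it snaps down by itself. About 2 N at stand_push moves it. Frame upright, the lowered foot hangs 13 mm off the bench.
- duster: Bystander: a closed spray can, 60 mm across, 190 mm tall, standing. Origin: centre of its underside.
- driver: Bystander: a screwdriver lying on the bench along its own x axis. Origin: on the bench below it.
- tray: Bystander: an open white parts tray, 120 x 160 x 30 mm. Origin: centre of its underside.
- cup: Bystander: a white cup, 76 mm across, 85 mm tall. Origin: centre of its underside.

How it is judged:
By the outcome, as a careful person would: the job done as asked, in the order asked, and still so for the second after the job is handed in, while the arm keeps its last pose, push and grip.
It also fails if it takes over 45 s, if anything falls off the work surface, if the arm or the gripper's body presses on something with over 40 N, if the wrist force passes 120 N, or if a joint passes its speed limit or range.

## Working session

There is one attempt and no reset: what is moved stays moved. The work goes in short steps, Python scripts to look and compute and a tool call to move; the robot and the scene stay as the last step left them, time stands still between calls to the robot, and variables do not carry over. Pictures are saved under pics/ and viewed, at most 10 in all, crops included, and the job is handed in when it is done.

Besides the shell and the picture viewer there is one more tool, called as name(argument=value, ...), one argument or row to a line, values as JSON. jog_arm: Moves the arm, as the interface text tells. Its arguments: {"type":"object","properties":{"turn":{"type":"array","items":{"type":"array","items":{"type":"number"}}},"delta_pos":{"type":"array","items":{"type":"array","items":{"type":"number"}}},"gripper":{"type":"array","items":{"type":"number"}}},"required":["turn","delta_pos","gripper"]}

```bash
mkdir -p pics; cat > h.py <<'E'
import numpy as np,cv2,pickle
from station import r,viewer
def grab(n,f):
    o=r.get_obs(); d=viewer.get_image(n); d=dict(d); d['obs']=o
    if n=='wrist':
        T=np.eye(4);T[:3,:3]=np.array(o['ee_rot']);T[:3,3]=o['position']
        W=np.linalg.inv(T@np.array(d['tool_from_camera'])); d['R']=W[:3,:3];d['t']=W[:3,3]
    cv2.imwrite(f'pics/{f}.png',d['pixels'][:,:,::-1]); pickle.dump(d,open(f'pics/{f}.pkl','wb')); return d
def load(f): return pickle.load(open(f'pics/{f}.pkl','rb'))
def K(d): return np.array([[d['fx'],0,d['cx']],[0,d['fy'],d['cy']],[0,0,1.]])
def ray(d,p):
    u=cv2.undistortPoints(np.array([[p]],float),K(d),np.array(d['D'],float))[0,0]
    R=np.array(d['R']);t=np.array(d['t']).ravel(); v=R.T@np.array([u[0],u[1],1]); return -R.T@t,v/np.linalg.norm(v)
def onz(d,p,z):
    c,v=ray(d,p); return c+v*(z-c[2])/v[2]
def tri(d1,p1,d2,p2):
    c1,v1=ray(d1,p1);c2,v2=ray(d2,p2)
    s=np.linalg.lstsq(np.c_[v1,-v2],c2-c1,rcond=None)[0]
    a=c1+s[0]*v1;b=c2+s[1]*v2; return (a+b)/2,np.linalg.norm(a-b)
def proj(d,X):
    R=np.array(d['R'],float);t=np.array(d['t'],float).ravel()
    return cv2.projectPoints(np.atleast_2d(X).astype(float),cv2.Rodrigues(R)[0],t,K(d),np.array(d['D'],float))[0][:,0]
E
python3 -c "
from h import *
a=grab('scene','s0');b=grab('top','t0')
o=r.get_obs();print(o['ee_rot'],o['time_s'],o['width'])
for d in(a,b):print(-np.array(d['R']).T@np.array(d['t']).ravel(),d['fx'])"
```

```text
[[ 9.20009309e-01  3.91895850e-01 -7.16679075e-04]
 [ 3.91896488e-01 -9.20008278e-01  1.38260541e-03]
 [-1.17513358e-04 -1.55287386e-03 -9.99998787e-01]] 0.1 0.9929778292775232
[ 980.8159983  -265.64337366 1102.60027174] 517.9240795265542
[ 430.73375922    3.59195926 1129.01177373] 446.0642369044679
```

View pics/s0.png

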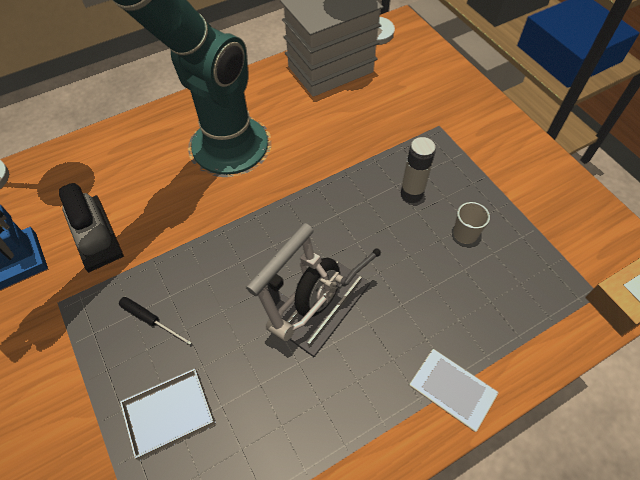

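View pics/t0.png

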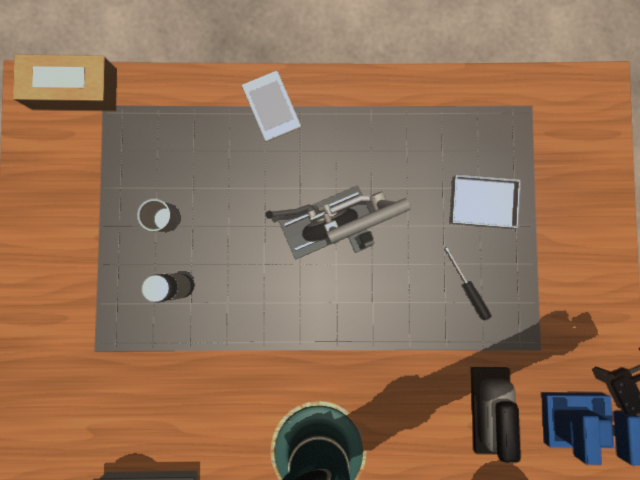

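The scene view shows the frame leaning: top tube from about (254,288) to (307,231), kickstand ball at (377,252). In the top view the tube runs from (329,238) to (407,204), with the ball at (269,215). I'll enlarge both.

```bash
python3 -c "
from h import *
a=cv2.imread('pics/s0.png')[210:360,230:400];b=cv2.imread('pics/t0.png')[175:275,255:425]
f=lambda i:cv2.convertScaleAbs(cv2.resize(i,None,fx=4,fy=4,interpolation=cv2.INTER_CUBIC)[:600],alpha=1.6,beta=20)
cv2.imwrite('pics/c1.png',f(a));cv2.imwrite('pics/c2.png',f(b))"
```

```text
(no output)
```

View pics/c1.png

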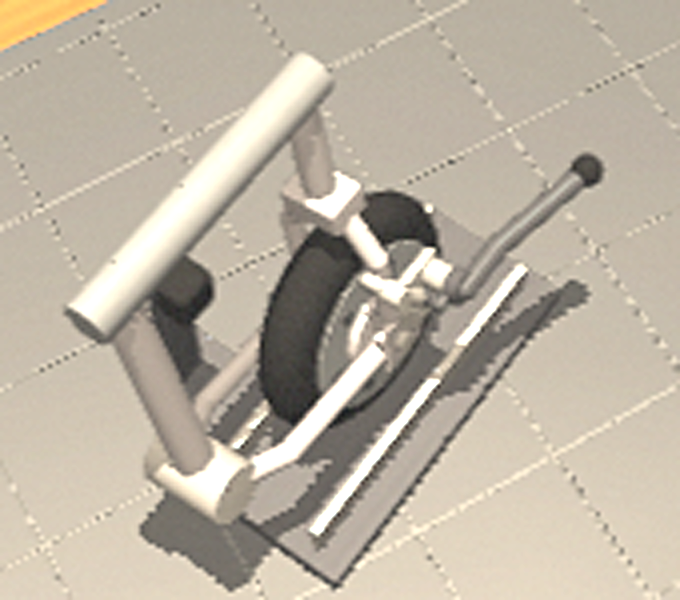

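View pics/c2.png

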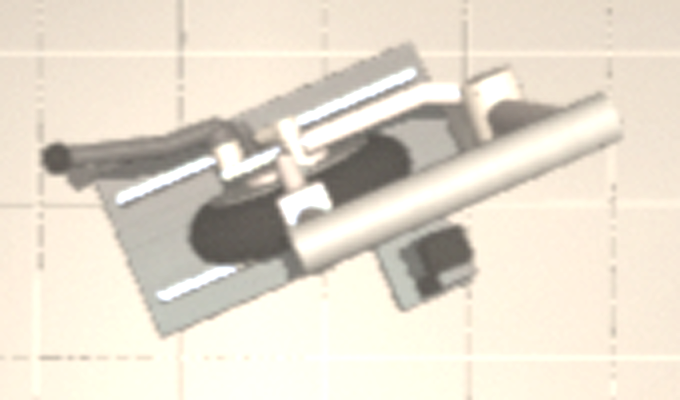

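The crops give these points. Scene crop: tube ends (88,325) and (312,72), ball (587,169). Top crop: tube ends (612,116) and (301,253), ball (57,158).

```bash
cat > m.py <<'E'
from h import *
a=load('s0');b=load('t0')
S=lambda x,y:((x+.5)/4-.5+230,(y+.5)/4-.5+210); T=lambda x,y:((x+.5)/4-.5+255,(y+.5)/4-.5+175)
e1,g1=tri(a,S(88,325),b,T(612,116)); e0,g0=tri(a,S(312,72),b,T(301,253)); bl,gb=tri(a,S(587,169),b,T(57,158))
print('front',e1,g1,'rear',e0,g0,'ball',bl,gb)
x=e1-e0;print('len',np.linalg.norm(x));x[2]=0;x/=np.linalg.norm(x);y=np.cross([0,0,1],x)
print('xdir',x,np.degrees(np.arctan2(x[1],x[0])))
# chock base corners z=12
C=[onz(b,T(*p),12) for p in[(410,42),(163,337),(97,180)]];print(C)
th=.22;F=np.c_[x,y*np.cos(th)-np.array([0,0,1])*np.sin(th),np.array([0,0,1])*np.cos(th)+y*np.sin(th)]
# lean away from kickstand => top moves to -y
F=np.c_[x,y*np.cos(-th)+np.array([0,0,1])*np.sin(-th)*-1,-y*np.sin(th)+np.array([0,0,1])*np.cos(th)]
mid=(e0+e1)/2
O=mid-F@np.array([60,0,250]);print('O',O,'ball pred',O+F@np.array([-30-90*np.cos(.15),76,98+90*np.sin(.15)]))
print('y',y,'F',F)
print('push',O+F@np.array([-104,76,109]),'pivot',O+F@[-30,56,98],'mid',mid,'mid upright',O+60*x+[0,0,250])
for n,p in zip('er fr bl'.split(),[e0,e1,bl]): print(n,F.T@(p-O))
E
python3 m.py
```

```text
front [ 565.68041433 -176.12870316  257.35298551] 1.7421011286206551 rear [498.53117994 -22.70722034 256.09886297] 1.8370757083364884 ball [560.5729483  108.6409944  139.04368616] 0.19817478004104044
len 167.47759220519222
xdir [ 0.40095583 -0.91609739  0.        ] -66.36205430708614
[array([ 650.73754208, -100.69592889,   12.        ]), array([464.46963298,  55.46505235,  12.        ]), array([563.32081167,  97.03795082,  12.        ])]
O [558.02834412 -22.57700859  12.75156191] ball pred [555.98322695 106.41516745 138.10022961]
y [ 0.91609739  0.40095583 -0.        ] F [[ 0.40095583  0.8940171  -0.19991959]
 [-0.91609739  0.39129177 -0.08750044]
 [ 0.          0.21822962  0.97589745]]
push [562.4830025   92.89774639 135.70983524] pivot [576.47250739  18.24320917 120.61037084] mid [532.10579714 -99.41796175 256.72592424] mid upright [582.08569398 -77.54285178 262.75156191]
er [-2.37364483e+01 -1.36843344e-01  2.49388053e+02]
fr [1.43736448e+02 1.36843344e-01 2.50611947e+02]
bl [-119.18819572   81.18012733  111.25781273]
```

jog_arm(
  turn=[
    [0,0,1],
    [0,0,2],
    [0,0,3],
    [0,0,4.2],
    [0,0,5.4],
    [0,0,6.5],
    [0,0,7.6],
    [0,0,8.7],
    [0,0,9.8],
    [0,0,10.9],
  ],
  delta_pos=[
    [0,0,1.2],
    [0,0,2.4],
    [0,0,3.6],
    [0.3,0.6,4.8],
    [0.8,1.8,5.6],
    [1.4,3.0,5.8],
    [1.9,4.2,6],
    [2.5,5.4,6],
    [3.0,6.6,6],
    [3.5,7.8,6],
  ],
  gripper=[-1,-1,-1,-1,-1,-1,-1,-1,-1,-1],
)

```text
time_s: 0.93
position: [360.1, -361.9, 394.5]
ee_rot: [[0.021, 1.0, -0.0], [1.0, -0.021, -0.0], [-0.0, -0.0, -1.0]]
contact_force: [1.0, -0.4, 0.4]
width: 0.297
grasp_force: 0.0
```

jog_arm(
  turn=[
    [0,0,1],
    [0,0,2],
    [0,0,3],
    [0,0,4.2],
    [0,0,4.2],
    [0,0,4.2],
    [0,0,4.2],
    [0,0,4.2],
    [0,0,4.2],
    [0,0,4.2],
  ],
  delta_pos=[
    [0.5,1.2,0],
    [1.1,2.4,0],
    [1.6,3.6,0],
    [2.2,4.8,0],
    [2.7,6.0,0],
    [3.3,7.2,0],
    [3.8,8.4,0],
    [4.4,9.6,0],
    [4.9,10.8,0],
    [5.5,12.0,0],
  ],
  gripper=[-1,-1,-1,-1,-1,-1,-1,-1,-1,-1],
)

```text
time_s: 1.77
position: [524.7, -2.3, 394.6]
ee_rot: [[-0.401, 0.916, -0.0], [0.916, 0.401, -0.001], [-0.001, -0.0, -1.0]]
contact_force: [1.1, -1.2, 0.5]
width: 0.005
grasp_force: 0.0
```

jog_arm(
  turn=[
    [0,0,0],
    [0,0,0],
    [0,0,0],
    [0,0,0],
    [0,0,0],
    [0,0,0],
    [0,0,0],
  ],
  delta_pos=[
    [0.7,1.1,-0.3],
    [1.2,2.3,-0.8],
    [1.4,3.2,-1.6],
    [1.4,3.2,-2.8],
    [1.4,3.2,-4.0],
    [1.4,3.2,-5.0],
    [1.4,3.2,-5.0],
  ],
  gripper=[-1,-1,-1,-1,-1,-1,-1],
)

```text
time_s: 2.35
position: [562.9, 90.8, 238.2]
ee_rot: [[-0.402, 0.916, -0.012], [0.916, 0.402, -0.002], [0.003, -0.011, -1.0]]
contact_force: [-0.5, -0.4, -1.4]
width: 0.003
grasp_force: 0.0
```

```bash
cat > w.py <<'E'
from m import *
w=grab('wrist','w1');print(w['obs']['position'],w['obs']['contact_force'])
print(proj(w,[bl,O+F@[-104,76,109],O+F@[-30,56,98]]))
tcp=np.array(w['obs']['position'])
for th_ in [0,.2,.4,.6,.8,1.0,1.15,1.3]:
    e=.15-th_; s=72
    d_=np.array([-np.cos(e),np.sin(e)]);n=np.array([np.sin(e),np.cos(e)])
    Q=np.array([-30,98])+s*d_+6*n
    P=O+F@[Q[0],78,Q[1]]-10*x
    if th_==0:P=O+F@[-102,78,116.5]
    print(th_,P.round(1),((P-tcp)/30).round(2))
E
python3 w.py
```

```text
front [ 565.68041433 -176.12870316  257.35298551] 1.7421011286206551 rear [498.53117994 -22.70722034 256.09886297] 1.8370757083364884 ball [560.5729483  108.6409944  139.04368616] 0.19817478004104044
len 167.47759220519222
xdir [ 0.40095583 -0.91609739  0.        ] -66.36205430708614
[array([ 650.73754208, -100.69592889,   12.        ]), array([464.46963298,  55.46505235,  12.        ]), array([563.32081167,  97.03795082,  12.        ])]
O [558.02834412 -22.57700859  12.75156191] ball pred [555.98322695 106.41516745 138.10022961]
y [ 0.91609739  0.40095583 -0.        ] F [[ 0.40095583  0.8940171  -0.19991959]
 [-0.91609739  0.39129177 -0.08750044]
 [ 0.          0.21822962  0.97589745]]
push [562.4830025   92.89774639 135.70983524] pivot [576.47250739  18.24320917 120.61037084] mid [532.10579714 -99.41796175 256.72592424] mid upright [582.08569398 -77.54285178 262.75156191]
er [-2.37364483e+01 -1.36843344e-01  2.49388053e+02]
fr [1.43736448e+02 1.36843344e-01 2.50611947e+02]
bl [-119.18819572   81.18012733  111.25781273]
[562.87165511  90.80423098 238.19766458] [-0.5408221  -0.39223019 -1.37586058]
[[326.18209668 229.79802145]
 [320.35023148 247.37577933]
 [301.26454325 322.22424956]]
0 [563.6  91.2 143.5] [ 0.02  0.01 -3.16]
0.2 [562.7 102.  127.7] [-0.01  0.37 -3.68]
0.4 [566.  102.3 113.7] [ 0.1   0.38 -4.15]
0.6 [570.3 100.1 100.1] [ 0.25  0.31 -4.6 ]
0.8 [575.4  95.2  87.5] [ 0.42  0.15 -5.02]
1.0 [581.3  88.1  76.5] [ 0.61 -0.09 -5.39]
1.15 [586.   81.3  69.4] [ 0.77 -0.32 -5.62]
1.3 [590.8  73.5  63.7] [ 0.93 -0.58 -5.82]
```

View pics/w1.png

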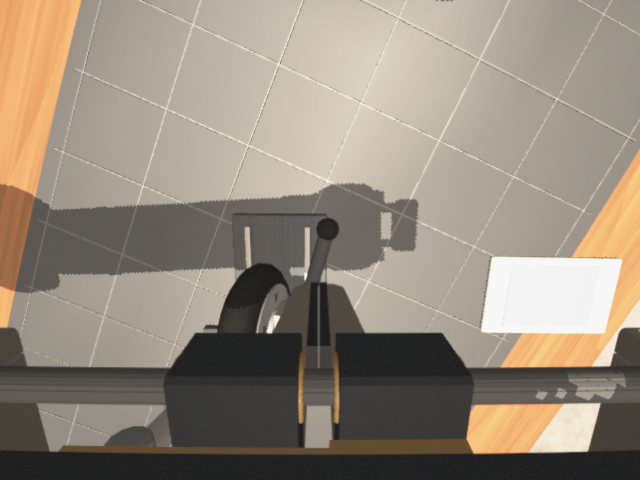

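The wrist view shows the ball at (327,229), against a predicted (326,230), so the model agrees. The fingertips sit over the leg.

jog_arm(
  turn=[
    [0,0,0],
    [0,0,0],
    [0,0,0],
    [0,0,0],
    [0,0,0],
    [0,0,0],
  ],
  delta_pos=[
    [0,0,0],
    [0,0,-1],
    [0,0,-2],
    [0,0,-2.7],
    [0,0,-2.9],
    [0,0,-2.9],
  ],
  gripper=[-1,-1,-1,-1,-1,-1],
)

```text
time_s: 2.9
position: [567.3, 91.9, 158.3]
ee_rot: [[-0.401, 0.916, 0.0], [0.916, 0.401, 0.0], [-0.0, 0.0, -1.0]]
contact_force: [-0.2, 0.3, 0.3]
width: 0.002
grasp_force: 0.0
```

jog_arm(
  turn=[
    [0,0,0],
    [0,0,0],
    [0,0,0],
    [0,0,0],
    [0,0,0],
    [0,0,0],
    [0,0,0],
    [0,0,0],
    [0,0,0],
    [0,0,0],
  ],
  delta_pos=[
    [-0.03,0.05,-0.2],
    [-0.05,0.1,-0.4],
    [-0.06,0.18,-0.6],
    [-0.08,0.26,-0.8],
    [-0.09,0.33,-1.0],
    [-0.05,0.34,-1.2],
    [0,0.34,-1.4],
    [0.06,0.32,-1.58],
    [0.11,0.3,-1.75],
    [0.17,0.27,-1.92],
  ],
  gripper=[-1,-1,-1,-1,-1,-1,-1,-1,-1,-1],
)

```text
time_s: 3.73
position: [571.7, 100.3, 99.3]
ee_rot: [[-0.402, 0.916, -0.001], [0.916, 0.402, 0.0], [0.0, -0.001, -1.0]]
contact_force: [0.2, 0.6, 0.4]
width: 0.01
grasp_force: 0.4
```

```bash
python3 -c "
from h import *
w=grab('wrist','w2');s=grab('scene','s2')
a=cv2.resize(s['pixels'][190:370,220:420,::-1],None,fx=2,fy=2);b=w['pixels'][100:460,150:550,::-1]
cv2.imwrite('pics/w2s.png',np.hstack([a,b]))"
```

```text
(no output)
```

View pics/w2s.png

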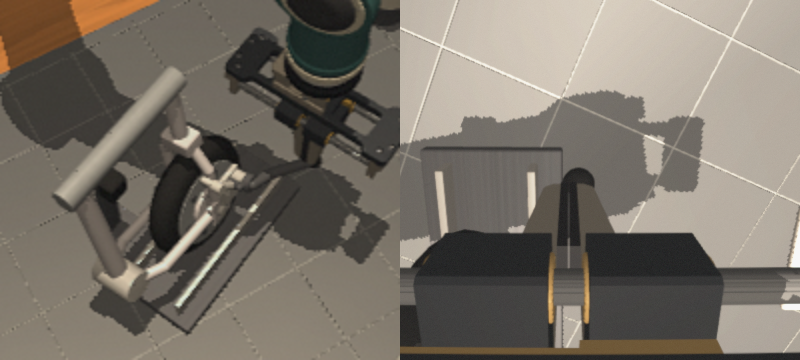

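The leg is part-way down with the ball just ahead of the tip, and the frame still leans. I'll continue along the arc.

jog_arm(
  turn=[
    [0,0,0],
    [0,0,0],
    [0,0,0],
    [0,0,0],
    [0,0,0],
    [0,0,0],
    [0,0,0],
    [0,0,0],
    [0,0,0],
    [0,0,0],
  ],
  delta_pos=[
    [0.06,-0.05,-0.14],
    [0.12,-0.1,-0.28],
    [0.17,-0.15,-0.42],
    [0.24,-0.23,-0.54],
    [0.3,-0.31,-0.66],
    [0.37,-0.39,-0.78],
    [0.44,-0.5,-0.9],
    [0.52,-0.62,-1.02],
    [0.6,-0.75,-1.12],
    [0.67,-0.89,-1.21],
  ],
  gripper=[-1,-1,-1,-1,-1,-1,-1,-1,-1,-1],
)

```text
time_s: 4.67
position: [592.2, 72.9, 63.3]
ee_rot: [[-0.401, 0.916, -0.0], [0.916, 0.401, -0.0], [-0.0, -0.0, -1.0]]
contact_force: [-0.2, 0.7, 0.2]
width: 0.004
grasp_force: 0.0
```

jog_arm(
  turn=[
    [0,0,0],
    [0,0,0],
    [0,0,0],
    [0,0,0],
    [0,0,0],
    [0,0,0],
  ],
  delta_pos=[
    [0,0,0],
    [-0.2,0.6,0.3],
    [-0.5,1.6,0.6],
    [-0.5,1.8,1.6],
    [-0.5,1.8,2.7],
    [-0.5,1.8,3.5],
  ],
  gripper=[-1,-1,-1,-1,-1,-1],
)

```text
time_s: 5.17
position: [577.1, 129.2, 171.1]
ee_rot: [[-0.404, 0.915, 0.002], [0.915, 0.404, 0.001], [0.0, 0.002, -1.0]]
contact_force: [0.6, -0.1, 0.1]
width: 0.004
grasp_force: 0.0
```

```bash
python3 -c "
from h import *
w=grab('top','t3');s=grab('scene','s3')
a=cv2.resize(s['pixels'][190:370,220:420,::-1],None,fx=2,fy=2);b=cv2.resize(w['pixels'][150:290,245:425,::-1],(400,360))
cv2.imwrite('pics/w3.png',np.hstack([a,b]))"
```

```text
(no output)
```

View pics/w3.png

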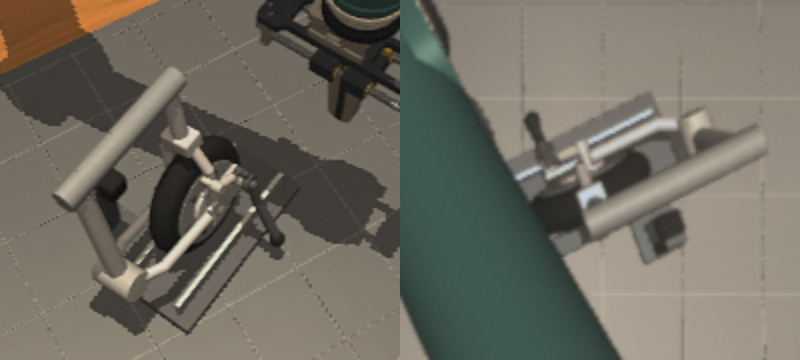

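The kickstand is fully down and the frame is still leaning. The ball is at composite (277,241) in scene and (532,118) in top. Next I'll move above the top tube with the tool tilted to match the lean.

jog_arm(
  turn=[
    [0,0,0],
    [0,0,0],
    [0,0,0],
    [0,0,0],
    [0.2,-0.48,0],
    [0.42,-0.96,0],
    [0.63,-1.44,0],
    [0.84,-1.92,0],
    [0.84,-1.92,0],
    [0.84,-1.92,0],
  ],
  delta_pos=[
    [0,0,1.2],
    [0,0,2.4],
    [0,0,3.6],
    [0,0,4.8],
    [-0.3,-1.0,5.8],
    [-0.6,-2.2,6.2],
    [-0.9,-3.4,6.2],
    [-1.2,-4.6,6.2],
    [-1.5,-5.8,6.2],
    [-1.8,-7.0,6.2],
  ],
  gripper=[-1,-1,-1,-1,1,1,1,1,1,1],
)

```text
time_s: 6.1
position: [521.1, -84.9, 354.4]
ee_rot: [[-0.4, 0.895, 0.2], [0.917, 0.391, 0.085], [-0.002, 0.217, -0.976]]
contact_force: [1.1, 0.1, 0.0]
width: 0.42
grasp_force: 0.0
```

jog_arm(
  turn=[
    [0,0,0],
    [0,0,0],
    [0,0,0],
    [0,0,0],
  ],
  delta_pos=[
    [-0.17,-0.77,-0.3],
    [-0.17,-0.77,-0.95],
    [-0.17,-0.77,-0.95],
    [-0.17,-0.77,-0.95],
  ],
  gripper=[1,1,1,1],
)

```text
time_s: 6.43
position: [517.1, -105.3, 325.2]
ee_rot: [[-0.402, 0.894, 0.197], [0.916, 0.392, 0.089], [0.002, 0.216, -0.976]]
contact_force: [0.6, -0.6, -0.2]
width: 0.704
grasp_force: 0.0
```

```bash
python3 -c "
from m import *
s3=load('s3');t3=load('t3')
p,g=tri(s3,(358.5,310.5),t3,(304.4,195.9));print('ball in frame',F.T@(p-O),g)
w=grab('wrist','w4');o=w['obs'];tcp=np.array(o['position']);Rt=np.array(o['ee_rot']);print(tcp,Rt,o['width'])
print('mid in tool',Rt.T@(mid-tcp)); print('proj',proj(w,[e0,mid,e1]))"
```

```text
front [ 565.68041433 -176.12870316  257.35298551] 1.7421011286206551 rear [498.53117994 -22.70722034 256.09886297] 1.8370757083364884 ball [560.5729483  108.6409944  139.04368616] 0.19817478004104044
len 167.47759220519222
xdir [ 0.40095583 -0.91609739  0.        ] -66.36205430708614
[array([ 650.73754208, -100.69592889,   12.        ]), array([464.46963298,  55.46505235,  12.        ]), array([563.32081167,  97.03795082,  12.        ])]
O [558.02834412 -22.57700859  12.75156191] ball pred [555.98322695 106.41516745 138.10022961]
y [ 0.91609739  0.40095583 -0.        ] F [[ 0.40095583  0.8940171  -0.19991959]
 [-0.91609739  0.39129177 -0.08750044]
 [ 0.          0.21822962  0.97589745]]
push [562.4830025   92.89774639 135.70983524] pivot [576.47250739  18.24320917 120.61037084] mid [532.10579714 -99.41796175 256.72592424] mid upright [582.08569398 -77.54285178 262.75156191]
er [-2.37364483e+01 -1.36843344e-01  2.49388053e+02]
fr [1.43736448e+02 1.36843344e-01 2.50611947e+02]
bl [-119.18819572   81.18012733  111.25781273]
ball in frame [-25.53683859  81.2674441    3.08166177] 0.2677092820537248
[ 517.1166439  -105.26326103  325.23283407] [[-0.40162884  0.89431952  0.19719751]
 [ 0.91580042  0.39174457  0.08857642]
 [ 0.00196457  0.21616841 -0.97635412]] 0.7044912238890473
mid in tool [-0.80153505  0.88592674 70.36058277]
proj [[319.23919069 140.94056499]
 [319.26054295 262.04884278]
 [319.27413329 364.50630571]]
```

View pics/w4.png

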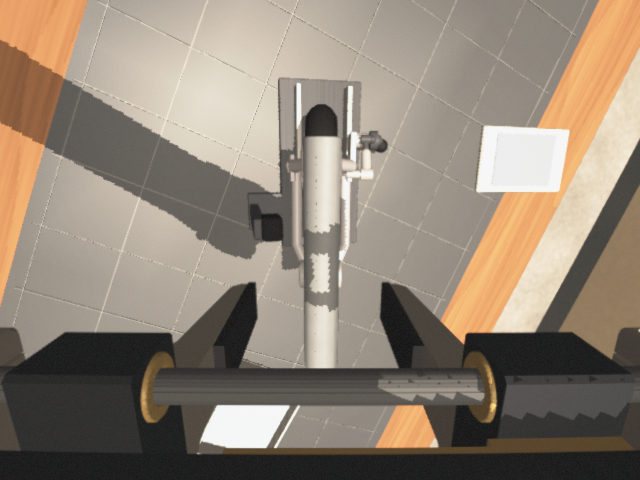

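The tube is centred and aligned between the open fingers (column ~321), and the lowered stand's ball is visible at (380,145). Descend and grip.

jog_arm(
  turn=[
    [0,0,0],
    [0,0,0],
    [0,0,0],
    [0,0,0],
    [0,0,0],
    [0,0,0],
    [0,0,0],
  ],
  delta_pos=[
    [0,0,0],
    [0.12,0.05,-0.6],
    [0.25,0.11,-1.2],
    [0.37,0.16,-1.8],
    [0.5,0.21,-2.4],
    [0.6,0.26,-2.93],
    [0.6,0.26,-2.93],
  ],
  gripper=[1,1,1,1,1,1,1],
)

```text
time_s: 7.07
position: [535.1, -96.2, 236.1]
ee_rot: [[-0.404, 0.894, 0.196], [0.915, 0.394, 0.09], [0.003, 0.215, -0.977]]
contact_force: [-0.2, 0.2, -1.2]
width: 1.002
grasp_force: 0.0
```

jog_arm(
  turn=[
    [0,0,0],
    [0,0,0],
    [0,0,0],
    [0,0,0],
    [0,0,0],
    [0,0,0],
    [0,0,0],
    [0,0,0],
    [0,0,0],
    [0,0,0],
  ],
  delta_pos=[
    [0,0,0],
    [0,0,0],
    [0,0,0],
    [0,0,0],
    [0,0,0],
    [0,0,0],
    [0,0,0],
    [0,0,0],
    [0,0,0],
    [0,0,0],
  ],
  gripper=[0.4,0,-0.2,-0.3,-0.4,-0.5,-0.7,-1,-1,-1],
)

```text
time_s: 7.9
position: [536.2, -97.8, 238.4]
ee_rot: [[-0.401, 0.894, 0.2], [0.916, 0.392, 0.087], [-0.0, 0.219, -0.976]]
contact_force: [10.4, 5.0, -2.3]
width: 0.297
grasp_force: 5.6
```

jog_arm(
  turn=[
    [0,0,0],
    [0,0,0],
    [0,0,0],
    [0,0,0],
    [0,0,0],
    [0,0,0],
  ],
  delta_pos=[
    [0,0,0],
    [0,0,0],
    [0,0,0],
    [0,0,0],
    [0,0,0],
    [0,0,0],
  ],
  gripper=[-1,-1,-1,-1,-1,-1],
)

```text
time_s: 8.4
position: [537.0, -97.4, 238.6]
ee_rot: [[-0.402, 0.893, 0.202], [0.916, 0.392, 0.088], [-0.001, 0.22, -0.975]]
contact_force: [3.6, 0.8, -2.0]
width: 0.275
grasp_force: 30.0
```

Firm grip at 30 N. Swing the frame upright about its axis.

jog_arm(
  turn=[
    [-0.04,0.1,0],
    [-0.08,0.19,0],
    [-0.13,0.29,0],
    [-0.17,0.38,0],
    [-0.21,0.48,0],
    [-0.25,0.58,0],
    [-0.29,0.67,0],
    [-0.34,0.77,0],
    [-0.38,0.86,0],
    [-0.42,0.96,0],
  ],
  delta_pos=[
    [0.077,0.033,0.018],
    [0.153,0.067,0.035],
    [0.23,0.1,0.051],
    [0.306,0.133,0.066],
    [0.383,0.167,0.081],
    [0.459,0.2,0.094],
    [0.536,0.233,0.107],
    [0.612,0.266,0.118],
    [0.689,0.3,0.129],
    [0.765,0.333,0.139],
  ],
  gripper=[-1,-1,-1,-1,-1,-1,-1,-1,-1,-1],
)

```text
time_s: 9.23
position: [559.2, -87.8, 242.7]
ee_rot: [[-0.401, 0.91, 0.1], [0.916, 0.399, 0.043], [-0.0, 0.109, -0.994]]
contact_force: [-0.3, -0.8, 2.7]
width: 0.276
grasp_force: 30.0
```

jog_arm(
  turn=[
    [-0.04,0.1,0],
    [-0.08,0.19,0],
    [-0.13,0.29,0],
    [-0.17,0.38,0],
    [-0.21,0.48,0],
    [-0.25,0.58,0],
    [-0.29,0.67,0],
    [-0.34,0.77,0],
    [-0.38,0.86,0],
    [-0.42,0.96,0],
  ],
  delta_pos=[
    [0.077,0.034,0.009],
    [0.155,0.067,0.017],
    [0.232,0.101,0.024],
    [0.31,0.135,0.03],
    [0.387,0.169,0.035],
    [0.465,0.202,0.039],
    [0.542,0.236,0.043],
    [0.62,0.27,0.045],
    [0.697,0.303,0.046],
    [0.775,0.337,0.047],
  ],
  gripper=[-1,-1,-1,-1,-1,-1,-1,-1,-1,-1],
)

```text
time_s: 10.07
position: [582.6, -77.7, 244.2]
ee_rot: [[-0.402, 0.916, -0.0], [0.916, 0.402, -0.001], [-0.001, -0.0, -1.0]]
contact_force: [0.0, -0.4, 6.0]
width: 0.276
grasp_force: 30.0
```

jog_arm(
  turn=[
    [0,0,0],
    [0,0,0],
    [0,0,0],
    [0,0,0],
    [0,0,0],
    [0,0,0],
  ],
  delta_pos=[
    [0,0,0],
    [0,0,0],
    [0,0,0],
    [0,0,0],
    [0,0,0],
    [0,0,0],
  ],
  gripper=[-1,-1,-1,-1,-1,-1],
)

```text
time_s: 10.57
position: [582.5, -77.7, 244.2]
ee_rot: [[-0.402, 0.916, 0.001], [0.916, 0.402, -0.0], [-0.001, 0.0, -1.0]]
contact_force: [0.4, -0.5, 5.6]
width: 0.274
grasp_force: 30.0
```

```bash
python3 -c "
from m import *
s=grab('scene','s5');t=grab('top','t5');print(r.get_obs()['position'],'want',O+60*x+[0,0,231])
print('proj upright: scene,top (tube e0,e1,ball)')
P=[O-25*x+[0,0,250],O+145*x+[0,0,250],O-27*x+76*y+[0,0,8]]
print(proj(s,P),proj(t,P))
a=cv2.resize(s['pixels'][190:370,220:420,::-1],None,fx=2,fy=2);b=cv2.resize(t['pixels'][150:290,245:425,::-1],(400,360))
cv2.imwrite('pics/w5.png',np.hstack([a,b]))"
```

```text
front [ 565.68041433 -176.12870316  257.35298551] 1.7421011286206551 rear [498.53117994 -22.70722034 256.09886297] 1.8370757083364884 ball [560.5729483  108.6409944  139.04368616] 0.19817478004104044
len 167.47759220519222
xdir [ 0.40095583 -0.91609739  0.        ] -66.36205430708614
[array([ 650.73754208, -100.69592889,   12.        ]), array([464.46963298,  55.46505235,  12.        ]), array([563.32081167,  97.03795082,  12.        ])]
O [558.02834412 -22.57700859  12.75156191] ball pred [555.98322695 106.41516745 138.10022961]
y [ 0.91609739  0.40095583 -0.        ] F [[ 0.40095583  0.8940171  -0.19991959]
 [-0.91609739  0.39129177 -0.08750044]
 [ 0.          0.21822962  0.97589745]]
push [562.4830025   92.89774639 135.70983524] pivot [576.47250739  18.24320917 120.61037084] mid [532.10579714 -99.41796175 256.72592424] mid upright [582.08569398 -77.54285178 262.75156191]
er [-2.37364483e+01 -1.36843344e-01  2.49388053e+02]
fr [1.43736448e+02 1.36843344e-01 2.50611947e+02]
bl [-119.18819572   81.18012733  111.25781273]
[582.50200368 -77.76138726 244.1902696 ] want [582.08569398 -77.54285178 243.75156191]
proj upright: scene,top (tube e0,e1,ball)
[[330.45176587 239.56595662]
 [274.06274899 306.65146242]
 [357.52096086 311.65204055]] [[317.6670916  212.20461695]
 [396.83644761 177.55026066]
 [304.37369027 197.93290466]]
```

View pics/w5.png

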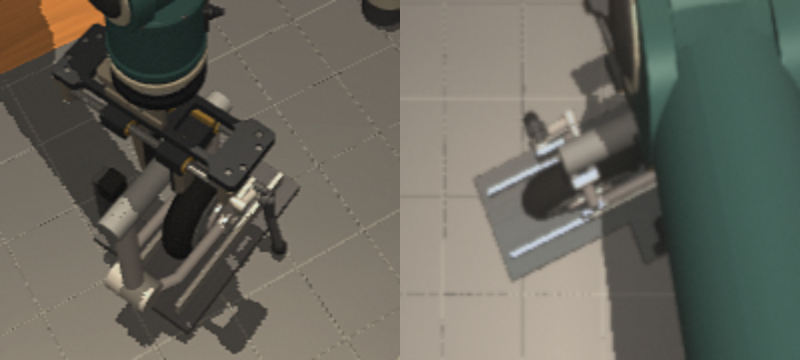

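The frame is upright and held, with the stand down. One last close check of the tube ends against the predicted upright positions.

```bash
python3 -c "
from m import *
s=load('s5');t=load('t5')
def c(d,x0,y0,P):
    i=cv2.convertScaleAbs(cv2.resize(np.ascontiguousarray(d['pixels'][y0:y0+60,x0:x0+60,::-1]),None,fx=6.5,fy=6.5,interpolation=cv2.INTER_CUBIC),alpha=1.6,beta=15)
    for p,k in zip(P,[(0,0,255),(0,255,0),(255,0,0)]):
        q=proj(d,p)[0];cv2.circle(i,(int((q[0]-x0+.5)*6.5),int((q[1]-y0+.5)*6.5)),4,k,-1)
    return i
E=lambda X,th:O+X*x+250*(np.sin(th)*y+np.array([0,0,np.cos(th)]))
a=c(s,250,275,[E(144,0),E(144,.04),E(144,-.04)]);b=c(t,290,180,[E(-24,0),E(-24,.04),E(-24,-.04)])
cv2.imwrite('pics/w6.png',np.hstack([a,b]))">/dev/null
```

```text
(no output)
```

View pics/w6.png

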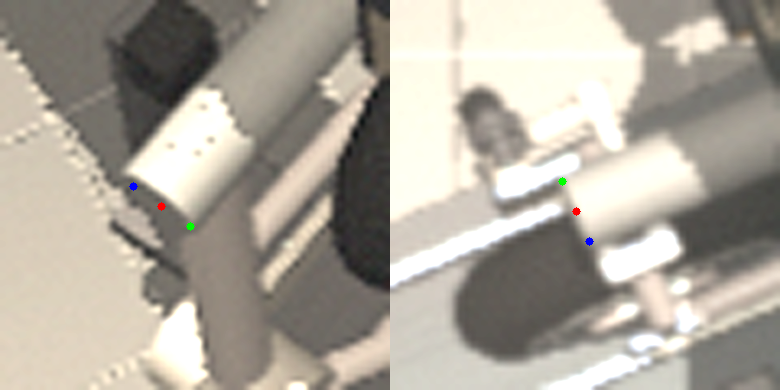

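The red (upright) marker sits at the centre of the tube end in both views, at (161,206) and (576,211), so the frame is upright to within about 0.01 rad. The grip is steady, so I'll hand it in.

```bash
python3 -c "
from station import r
o=r.get_obs();print(o['time_s'],o['grasp_force'],o['contact_force']);print(r.job_done())"
```

```text
10.6667 30.002596378326416 [ 1.07857262 -0.5442147   5.12217217]
the job is handed in; nothing more can be done
None
```

The job is handed in: the kickstand went fully down while the frame still leaned, and the frame is now upright to within about 0.01 rad, held steady by the top tube at 30 N. It took 10.7 s, and I saw no bystander touched.

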